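Fetch the blue slide box out of the stack

ROBOT

A 6-joint arm with a two-finger parallel gripper is mounted at the origin on the work surface. World frame = base frame: x ahead of the robot, y to its left, z up, the work surface at z = 0. Lengths are in mm, angles in degrees, forces in N, time in s.
With the tool pointing down it reaches from about 325 to 775 mm from the base axis. Payload 5.5 kg.
Tool frame: the origin (TCP) lies between the finger pads; the fingertips stand 25 mm ahead of it and the grasp point (between the pads) lies 6 mm ahead of it; z points along the fingers, y is the line along which they close (so a half turn about z gives the same grasp; the last joint's range is limited). The gripper opens to 85 mm and grips with 20 to 120 N. Pads are 22 mm wide; open, the fingers measure 114 mm over their backs; the gripper's body (76 mm by 85 mm) begins 54 mm behind the grasp point. The pads swing forward as they close: fully open they stand 13 mm farther back than shut.
Start: joints at [-66.732, 5.22, 70.514, -0, 104.267, -3.249], TCP at [267.875, -536.898, 256.275] pointing down, gripper open.
Joint ranges: [-164.24, 164.24], [-49.07, 125.15], [9.68, 141.18], [-86.29, 266.29], [3.28, 154.24], [-151.56, 151.56]. Speed limits (degrees/s): [147.25, 147.25, 172.46, 180, 180, 180].

INTERFACE

Orientations are given as [roll, pitch, yaw] about the fixed x, y, z axes, in that order (R = Rz(yaw) Ry(pitch) Rx(roll)).
In Python, from rig import r, viewer gives the robot as it stands.
- The arm moves only by the tool jog_arm, never from a script. Its argument "series" is a list of rows, each a list of 7 numbers: the opening, from 0 (shut) to 1 (fully open), then the shift along the world's x, y, z scaled (see below), then the turn, a rotation vector about the world's x, y, z scaled (see below). In form: [[grip, dx, dy, dz, wx, wy, wz], ...]. A call has 1 to 20 rows; each row shifts and turns the commanded pose from where the row before left it; what a row does not reach is not made up. The controller multiplies each number of a shift by 0.025 m and each number of a turn by 4 degrees. A row lasts 1/10 s, in which the tool goes at most 50 mm and 8.59 degrees, less where a joint would pass 70% of its speed; a pose out of reach is approached as far as the arm can. A call with a number of a shift or a turn outside -1 to 1 is refused whole. A call with a gripper value outside its range is refused whole. The fingers move at their own pace and stop on an object; "squeeze" is the grip in N (left out, the last holds). Time passes only in rows, so rows that do not move let the fingers close. It gives the time, the measured TCP pose, the force, the opening and the grip force at its end, in the units of the state.
- r.read_state(): the state, without advancing time (a new reading comes with each control period).
- viewer.get_image(name): name is "side" or "top" or "wrist"; returns a dict with "image" (480x640x3 uint8, red, green, blue), "range_z" (480x640 float32, mm along the optical axis (not along the pixel's ray), 0 where there is no reading), "vertical_fov" (degrees; the focal length in pixels is half the picture's height over the tangent of half this angle, whatever the lens; pixels are square), "cx", "cy" (the principal point, pixels), "T" (4x4, takes a point from camera to world coordinates). Camera axes: x right, y down, z forward; pixel columns grow to the right and rows downward; lengths in mm; the calibration is good to about 2 mm. A picture is of the moment at which its call begins.
- r.sign_off(): hands the job in; it is judged then, once.
The state is a dict: "time": time; "joints": joint angles; "qvel": joint speeds; "joint_efforts": joint torques, N m; "tool_pos": TCP position; "eef_rot": TCP orientation; "wrist_force": force on the tool from outside, world axes, zero at the start; "moment": the same for the moment, N m; "finger_gap": opening from 0.0 (shut) to 1.0 (fully open); "grasp_force": force on a finger pad.
Only numpy, scipy, OpenCV 4.12 (cv2) and the standard library are available. Lean on these libraries where they do the work, as an engineer would, in place of code of your own. Each camera call takes 0.05 s, during which the arm holds its last target. There are 200 camera calls.

TASK

Three slide boxes are stacked on the serology bench: yellow on top, blue in the middle, red at the bottom. Lift the yellow box off and set it down on the plain grey half of the bench mat, then move the blue box onto the orange field of that mat, centred and lined up with it, and finally put the yellow box back squarely on the red one, which stays where it is. Keep the boxes level and set them down rather than dropping them.

Things in the scene. Friction and masses are not known exactly. Their poses are not given: they have to be found in the camera images.
- top_box: Yellow plastic slide box with a blank white label, at the start on top of the stack of three, its underside about 68 mm above the bench. Closed flat block 110 mm long (its x), 50 wide (y), 34 high (z up); origin at the centre of its underside. Either end may face either way. Stiff, 100 to 210 g; pinch it across the 50 mm.
- middle_box: Blue slide box, the middle of the stack, its underside about 34 mm above the bench; loose, up to a few mm and degrees out of line with its neighbours. Closed flat block 110 mm long (its x), 50 wide (y), 34 high (z up); origin at the centre of its underside. Either end may face either way. Stiff, 100 to 210 g; pinch it across the 50 mm.
- bottom_box: Red slide box, the bottom of the stack, loose on the bench. Nothing but the mat lies within 60 mm of the stack; other small things stand lower than 130 mm, taller equipment only at the sides and behind the robot. Closed flat block 110 mm long (its x), 50 wide (y), 34 high (z up); origin at the centre of its underside. Either end may face either way. Stiff, 100 to 210 g; pinch it across the 50 mm.
- mat: Grey mat fixed flat to the bench, 160 mm (its x) by 300 mm (its y), 3 mm thick, otherwise empty; origin at the centre of its underside, z up. Orange field: flat, 140 (x) by 84 mm (y), centred at y = +75 mm; a box lined up with it lies along the mat's x. The -y half (centre y = -75 mm) is plain grey. Mat and stack stand on opposite sides of the bench, either way round.

How it is judged (in metres and radians):
On the way, in this order (a step that is already met when the one before it is completed fails the run):
1. the yellow box is set down, released, on the plain grey half of the mat (x of top_box in the frame of mat between -0.04 and 0.04 m and y of top_box in the frame of mat between -0.125 and -0.02 m and z of top_box in the frame of mat between -0.004 and 0.01 m and angle between top_box's own z axis and vertical below 0.1 rad and contact force between the fingers and top_box below 0.1 N and linear speed of top_box below 0.03 m/s), for 0.2 s.
2. the blue box is set down, released, on the orange field, while the yellow one still lies on the grey half (x of middle_box in the frame of mat between -0.018 and 0.018 m and y of middle_box in the frame of mat between 0.057 and 0.093 m and z of middle_box in the frame of mat between -0.004 and 0.01 m and angle between each of middle_box, top_box's own z axis and vertical below 0.1 rad and angle between the x axis of middle_box and the x axis of mat, either way round below 0.2 rad and contact force between the fingers and middle_box below 0.1 N and linear speed of middle_box below 0.03 m/s and x of top_box in the frame of mat between -0.04 and 0.04 m and y of top_box in the frame of mat between -0.125 and -0.02 m and z of top_box in the frame of mat between -0.004 and 0.01 m), for 0.2 s.
At the end, for the whole second after the job is handed in: Yellow rests released and level on red, centres within 15 mm, parallel within 0.2 rad; blue rests released and level on the mat within 18 mm of the orange field's centre along each mat axis and 0.2 rad of the mat's x; red within 20 mm of its start (horizontal distance between top_box and bottom_box below 0.015 m and angle between the x axis of top_box and the x axis of bottom_box, either way round below 0.2 rad and z of top_box in the frame of bottom_box between 0.029 and 0.039 m and angle between each of top_box, middle_box, bottom_box's own z axis and vertical below 0.1 rad and x of middle_box in the frame of mat between -0.018 and 0.018 m and y of middle_box in the frame of mat between 0.057 and 0.093 m and z of middle_box in the frame of mat between -0.004 and 0.01 m and angle between the x axis of middle_box and the x axis of mat, either way round below 0.2 rad and distance of bottom_box from where it was at the start of the episode below 0.02 m and contact force between the fingers and top_box below 0.1 N and linear speed of each of top_box, middle_box below 0.03 m/s and contact force between the fingers and middle_box below 0.1 N); the robot touches nothing.
It fails at once if a box is tipped by more than 0.6 rad (angle between any of top_box, middle_box, bottom_box's own z axis and vertical above 0.6 rad).
It fails at once if the yellow or blue box is dropped (falls free faster than 0.7 m/s, a drop of about 25 mm) ((contact force between the fingers and top_box below 0.05 N and linear speed of top_box above 0.7 m/s) or (contact force between the fingers and middle_box below 0.05 N and linear speed of middle_box above 0.7 m/s)).
It also fails if it takes over 69 s, if anything falls off the work surface, if the arm or the gripper's body presses on something with over 40 N, if the wrist force passes 120 N, or if a joint passes its speed limit or range.

## Working session

There is one attempt and no reset: what is moved stays moved. The work goes in short steps, Python scripts to look and compute and a tool call to move; the robot and the scene stay as the last step left them, time stands still between calls to the robot, and variables do not carry over. Pictures are saved under pics/ and viewed, at most 10 in all, crops included, and the job is handed in when it is done.

Besides the shell and the picture viewer there is one more tool, called by a JSON object that holds its "name" and its "arguments". jog_arm: Moves the arm, as the interface text tells. Shifts and turns lie within -1 to 1; 1 stands for 0.025 m of shift or 4 degrees of turn. Its arguments: {"type":"object","properties":{"series":{"type":"array"},"squeeze":{"type":"number"}},"required":["series"]}

```bash
mkdir -p pics; cat > h.py <<'E'
import numpy as np, cv2
from rig import r, viewer
def cam(n):
    d=viewer.get_image(n); d['f']=240/np.tan(np.radians(d['vertical_fov'])/2); return d
def save(d,p): cv2.imwrite('pics/'+p,cv2.cvtColor(d['image'],cv2.COLOR_RGB2BGR))
def cloud(d):
    v,u=np.mgrid[0:480,0:640]; z=d['range_z'].astype(float)
    P=np.stack([(u-d['cx'])/d['f']*z,(v-d['cy'])/d['f']*z,z],-1)
    return P@d['T'][:3,:3].T+d['T'][:3,3]
def ray(d,uv,h):
    uv=np.atleast_2d(uv); D=np.c_[(uv[:,0]-d['cx'])/d['f'],(uv[:,1]-d['cy'])/d['f'],np.ones(len(uv))]@d['T'][:3,:3].T
    o=d['T'][:3,3]; return o+D*((h-o[2])/D[:,2])[:,None]
E
python3 - <<'E'
from h import *
d=cam('top');save(d,'top0.png');print(d['vertical_fov'],d['cx'],d['cy'],d['T'].round(3))
e=cam('side');save(e,'side0.png');print(e['vertical_fov'],e['T'].round(2))
print(r.read_state())
E
```

```text
53.72124861118064 321.5526718103089 236.50739515555992 [[ 2.20000e-02 -9.83000e-01  1.81000e-01  4.22266e+02]
 [-9.99000e-01 -1.80000e-02  2.80000e-02  1.36750e+01]
 [-2.40000e-02 -1.81000e-01 -9.83000e-01  7.27241e+02]
 [ 0.00000e+00  0.00000e+00  0.00000e+00  1.00000e+00]]
44.906899096441066 [[ 9.9000e-01 -9.0000e-02  1.1000e-01  4.5067e+02]
 [-1.5000e-01 -7.0000e-01  7.0000e-01 -5.8824e+02]
 [ 1.0000e-02 -7.1000e-01 -7.1000e-01  6.7308e+02]
 [ 0.0000e+00  0.0000e+00  0.0000e+00  1.0000e+00]]
{'time': 0.1, 'joints': array([-6.67307654e+01,  5.25919971e+00,  7.05775903e+01,  2.50654330e-03,
        1.04266504e+02, -3.24842731e+00]), 'qvel': array([ 0.00701445,  0.01633028, -0.22301691,  0.07955784,  0.0154105 ,
       -0.02605629]), 'joint_efforts': array([ 4.45998536e-03, -4.60217607e+01, -4.19217861e+01,  1.60143545e-04,
        1.05994221e-02,  2.41607404e-05]), 'tool_pos': array([ 267.81070188, -536.67132658,  255.23393993]), 'eef_rot': array([-1.79897010e+02, -8.27961953e-03,  2.65182699e+01]), 'wrist_force': array([ 0.02345886,  0.41785748, -0.6283107 ]), 'moment': array([-0.02729289,  0.03308763,  0.01149387]), 'grasp_force': 0.0, 'finger_gap': 1.003883759248412}
```

View pics/top0.png

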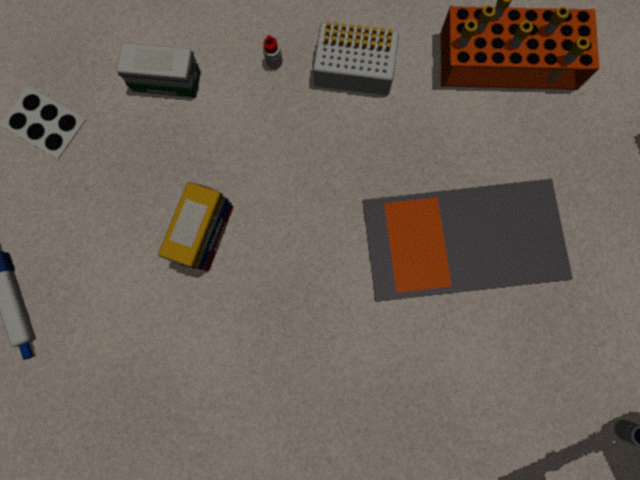

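View pics/side0.png

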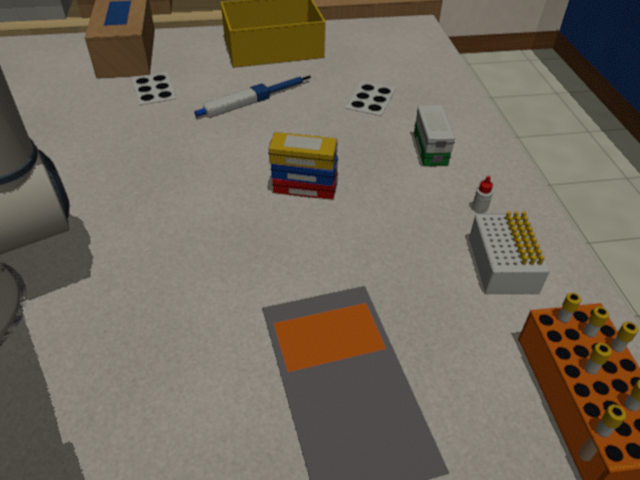

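The top view shows the stack at about (197,225), the mat around (470,240), and the orange field at (418,245), on the stack side. In the side view the stack is at (303,165) and the orange field at (330,335).

```bash
cat >> h.py <<'E'
def mask(d,c,roi):
    hsv=cv2.cvtColor(d['image'],cv2.COLOR_RGB2HSV); H,S,V=[hsv[...,i].astype(int) for i in range(3)]
    m={'yellow':(H>17)&(H<35)&(S>140)&(V>90),'orange':(H>3)&(H<14)&(S>170)&(V>120),
       'blue':(H>100)&(H<130)&(S>130),'red':((H<6)|(H>170))&(S>150),'mat':(S<45)&(V<105)&(V>40)}[c]
    o=np.zeros(m.shape,np.uint8); x0,y0,x1,y1=roi; o[y0:y1,x0:x1]=m[y0:y1,x0:x1]; return o
def rect(d,m,h):
    """min-area rectangle, on the plane z=h, of the biggest blob: centre, (long, short), yaw of long side"""
    c=max(cv2.findContours(m,cv2.RETR_EXTERNAL,cv2.CHAIN_APPROX_NONE)[0],key=cv2.contourArea)
    P=ray(d,c[:,0,:].astype(float),h)[:,:2].astype(np.float32)
    b=cv2.minAreaRect(P); q=cv2.boxPoints(b); e=[q[1]-q[0],q[2]-q[1]]
    L=[np.linalg.norm(k) for k in e]; l=e[int(np.argmax(L))]
    return np.round(b[0],1),np.round(sorted(L)[::-1],1),round(float(np.degrees(np.arctan2(l[1],l[0]))%180),1)
E
python3 - <<'E'
from h import *
d=cam('top');e=cam('side')
C=cloud(d);E=cloud(e)
print('depth z yellow',np.median(C[mask(d,'yellow',(140,170,240,280))>0],0), 'mat',np.median(C[200:280,470:540].reshape(-1,3),0))
roi=(140,170,240,280)
print('yellow',rect(d,mask(d,'yellow',roi),102))
print('orange',rect(d,mask(d,'orange',(350,170,600,310)),3),rect(e,mask(e,'orange',(250,280,460,480)),3))
m=mask(d,'mat',(350,170,600,310))|mask(d,'orange',(350,170,600,310)); m=cv2.morphologyEx(m,cv2.MORPH_OPEN,np.ones((5,5)))
print('mat',rect(d,m,3))
# depth-based top face
Z=C[...,2]; s=(Z>97)&(Z<108); o=np.zeros(Z.shape,np.uint8);o[170:280,140:240]=s[170:280,140:240];print('topface',rect(d,o,102))
for c,lo,hi in(('yellow',68,102),('blue',34,68),('red',0,34)):
    for n,dd,CC,R in(('top',d,C,roi),('side',e,E,(255,120,350,205))):
        k=mask(dd,c,R)>0; P=CC[k]; P=P[(P[:,2]>lo+4)&(P[:,2]<hi-4)]
        if len(P)>20:
            l=cv2.fitLine(P[:,:2].astype(np.float32),cv2.DIST_HUBER,0,.01,.01).ravel()
            t=(P[:,:2]-l[2:])@l[:2]
            print(c,n,len(P),'line yaw',np.degrees(np.arctan2(l[1],l[0])).round(1)%180,'ends',(l[2:]+np.outer(np.percentile(t,[1,99]),l[:2])).round(1).tolist())
E
```

```text
depth z yellow [549.30697883 210.80201677 102.91739135] mat [ 555.60669671 -247.03006006    3.45015846]
yellow (array([552.9, 212.3]), array([108.1,  48. ], dtype=float32), 162.3)
orange (array([ 546.6, -113.1]), array([137.9,  82.7], dtype=float32), 7.5) (array([ 546.1, -113.6]), array([139.1,  82.9], dtype=float32), 7.6)
mat (array([ 556.3, -186.7]), array([301.8, 161.5], dtype=float32), 97.5)
topface (array([552. , 211.5]), array([112.8,  51.2], dtype=float32), 162.3)
yellow side 313 line yaw 162.3 ends [[495.9, 203.7], [594.7, 172.2]]
blue top 209 line yaw 161.3 ends [[498.0, 206.1], [595.7, 173.0]]
blue side 545 line yaw 161.4 ends [[497.9, 204.7], [598.4, 170.9]]
red top 140 line yaw 162.7 ends [[498.4, 206.5], [596.7, 175.8]]
red side 525 line yaw 162.8 ends [[498.4, 205.1], [600.4, 173.6]]
```

{"name": "jog_arm", "arguments": {"series": [[1, 0.38, 1, 0, 0, 0, -0.37], [1, 0.38, 1, 0, 0, 0, -0.37], [1, 0.38, 1, 0, 0, 0, -0.37], [1, 0.38, 1, 0, 0, 0, -0.37], [1, 0.38, 1, 0, 0, 0, -0.37], [1, 0.38, 1, 0, 0, 0, -0.37], [1, 0.38, 1, 0, 0, 0, -0.37], [1, 0.38, 1, 0, 0, 0, -0.37], [1, 0.38, 1, 0, 0, 0, -0.37], [1, 0.38, 1, 0, 0, 0, -0.37], [1, 0.38, 1, 0, 0, 0, -0.37], [1, 0.38, 1, 0, 0, 0, -0.37], [1, 0.38, 1, 0, 0, 0, -0.37], [1, 0.38, 1, 0, 0, 0, -0.37], [1, 0.38, 1, 0, 0, 0, -0.37], [1, 0.38, 1, 0, 0, 0, -0.37], [1, 0.38, 1, 0, 0, 0, -0.37], [1, 0.38, 1, 0, 0, 0, -0.37], [1, 0.38, 1, 0, 0, 0, -0.37], [1, 0.38, 1, 0, 0, 0, -0.37]]}}

```text
time: 2.2
tool_pos: [458.1, -35.8, 256.2]
eef_rot: [180.0, 0.0, -3.1]
wrist_force: [1.6, -0.1, 0.1]
finger_gap: 0.999
grasp_force: 0.0
```

{"name": "jog_arm", "arguments": {"series": [[1, 0.38, 1, 0, 0, 0, -0.37], [1, 0.38, 1, 0, 0, 0, -0.37], [1, 0.38, 1, 0, 0, 0, -0.37], [1, 0.38, 1, 0, 0, 0, -0.37], [1, 0.38, 1, 0, 0, 0, -0.37], [1, 0.38, 1, 0, 0, 0, -0.37], [1, 0.38, 1, 0, 0, 0, -0.37], [1, 0.38, 1, 0, 0, 0, -0.37], [1, 0.38, 1, 0, 0, 0, -0.37], [1, 0.38, 1, 0, 0, 0, -0.37], [1, 0, 0, 0, 0, 0, 0], [1, 0, 0, 0, 0, 0, 0], [1, 0, 0, 0, 0, 0, 0]]}}

```text
time: 3.5
tool_pos: [552.7, 212.4, 256.3]
eef_rot: [180.0, -0.0, -17.9]
wrist_force: [0.8, -0.2, 0.5]
finger_gap: 1.0
grasp_force: 0.0
```

{"name": "jog_arm", "arguments": {"series": [[1, 0, 0, -1, 0, 0, 0], [1, 0, 0, -1, 0, 0, 0], [1, 0, 0, -1, 0, 0, 0], [1, 0, 0, -1, 0, 0, 0], [1, 0, 0, -1, 0, 0, 0], [1, 0, 0, -0.7, 0, 0, 0], [1, 0, 0, -0.4, 0, 0, 0], [1, 0, 0, -0.2, 0, 0, 0], [1, 0, 0, 0, 0, 0, 0], [1, 0, 0, 0, 0, 0, 0], [0.7, 0, 0, 0, 0, 0, 0], [0.62, 0, 0, 0, 0, 0, 0], [0.58, 0, 0, 0, 0, 0, 0], [0.54, 0, 0, 0, 0, 0, 0], [0.4, 0, 0, 0, 0, 0, 0], [0.4, 0, 0, 0, 0, 0, 0], [0.4, 0, 0, 0, 0, 0, 0], [0.4, 0, 0, 0, 0, 0, 0], [0.4, 0, 0, 0, 0, 0, 0], [0.4, 0, 0, 0, 0, 0, 0]], "squeeze": 30}}

```text
time: 5.5
tool_pos: [553.2, 213.2, 99.6]
eef_rot: [-180.0, -0.1, -17.9]
wrist_force: [-0.5, -0.9, 6.4]
finger_gap: 0.578
grasp_force: 32.1
```

{"name": "jog_arm", "arguments": {"series": [[0.4, 0, 0, 0.1, 0, 0, 0], [0.4, 0, 0, 0.2, 0, 0, 0], [0.4, 0, 0, 0.3, 0, 0, 0], [0.4, 0, 0, 0.4, 0, 0, 0], [0.4, 0, 0, 0.6, 0, 0, 0], [0.4, 0, 0, 0.8, 0, 0, 0], [0.4, 0, 0, 0.8, 0, 0, 0], [0.4, 0, 0, 0.8, 0, 0, 0], [0.4, 0, 0, 0, 0, 0, 0], [0.4, 0, 0, 0, 0, 0, 0]]}}

```text
time: 6.5
tool_pos: [553.2, 213.2, 199.6]
eef_rot: [-179.9, -0.1, -17.9]
wrist_force: [0.2, -0.1, -1.6]
finger_gap: 0.582
grasp_force: 31.4
```

```bash
python3 - <<'E'
from h import *
e=cam('side');save(e,'side1.png');d=cam('top');save(d,'top1.png');np.savez('s1.npz',**{k:np.asarray(v) for k,v in e.items()})
s=r.read_state();print(s['tool_pos'],s['eef_rot'],s['joints'],s['grasp_force'],s['wrist_force'])
E=cloud(e)
for c,R,lo,hi in(('blue',(250,100,360,215),38,64),('red',(250,100,360,215),4,30)):
    P=E[mask(e,c,R)>0];P=P[(P[:,2]>lo)&(P[:,2]<hi)]
    l=cv2.fitLine(P[:,:2].astype(np.float32),cv2.DIST_HUBER,0,.01,.01).ravel();t=(P[:,:2]-l[2:])@l[:2]
    print(c,np.degrees(np.arctan2(l[1],l[0])).round(1)%180,(l[2:]+np.outer(np.percentile(t,[1,99]),l[:2])).round(1).tolist())
E
```

```text
[552.46672421 212.98622463 197.51007181] [ 1.79940236e+02  8.85106599e-02 -1.78827164e+01] [1.77890553e+01 3.86037017e+00 7.78884658e+01 3.09618205e-03
 9.83579185e+01 1.25672173e+02] 31.353689432144165 [ 0.51137911  0.68244707 -0.89079441]
blue 161.3 [[497.4, 205.0], [598.2, 170.9]]
red 162.8 [[498.5, 205.0], [600.3, 173.4]]
```

View pics/side1.png

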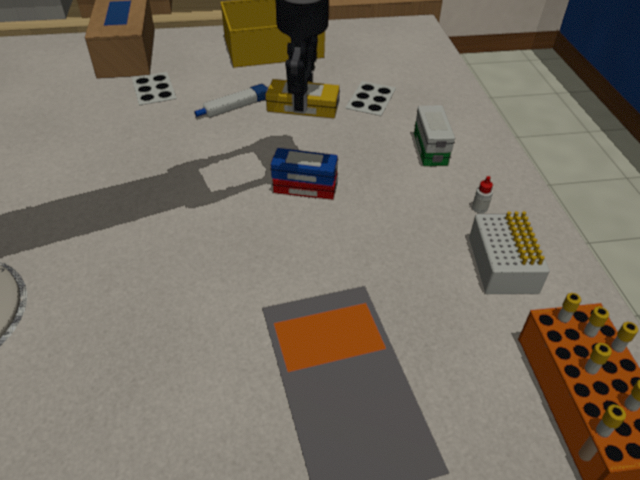

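The side view shows the yellow box held level at (303,98), with blue and red undisturbed at (304,165).

{"name": "jog_arm", "arguments": {"series": [[0.4, 0, -0.5, 0, 0, 0, 0.2], [0.4, 0.03, -1, 0, 0, 0, 0.34], [0.4, 0.03, -1, 0, 0, 0, 0.34], [0.4, 0.03, -1, 0, 0, 0, 0.34], [0.4, 0.03, -1, 0, 0, 0, 0.34], [0.4, 0.03, -1, 0, 0, 0, 0.34], [0.4, 0.03, -1, 0, 0, 0, 0.34], [0.4, 0.03, -1, 0, 0, 0, 0.34], [0.4, 0.03, -1, 0, 0, 0, 0.34], [0.4, 0.03, -1, 0, 0, 0, 0.34], [0.4, 0.03, -1, 0, 0, 0, 0.34], [0.4, 0.03, -1, 0, 0, 0, 0.34], [0.4, 0.03, -1, 0, 0, 0, 0.34], [0.4, 0.03, -1, 0, 0, 0, 0.34], [0.4, 0.03, -1, 0, 0, 0, 0.34], [0.4, 0.03, -1, 0, 0, 0, 0.34], [0.4, 0.03, -1, 0, 0, 0, 0.34], [0.4, 0.03, -1, 0, 0, 0, 0.34], [0.4, 0.03, -1, 0, 0, 0, 0.34], [0.4, 0, -0.5, 0, 0, 0, 0.1]]}}

```text
time: 8.6
tool_pos: [565.6, -263.5, 196.8]
eef_rot: [-179.9, 0.1, 7.7]
wrist_force: [0.2, -0.3, -1.4]
finger_gap: 0.578
grasp_force: 31.4
```

{"name": "jog_arm", "arguments": {"series": [[0.4, 0, 0, 0, 0, 0, 0], [0.4, 0, 0, -0.5, 0, 0, 0], [0.4, 0, 0, -1, 0, 0, 0], [0.4, 0, 0, -1, 0, 0, 0], [0.4, 0, 0, -1, 0, 0, 0], [0.4, 0, 0, -1, 0, 0, 0], [0.4, 0, 0, -0.7, 0, 0, 0], [0.4, 0, 0, -0.5, 0, 0, 0], [0.4, 0, 0, 0, 0, 0, 0], [0.4, 0, 0, 0, 0, 0, 0]]}}

```text
time: 9.6
tool_pos: [566.6, -261.3, 56.6]
eef_rot: [180.0, -0.0, 7.8]
wrist_force: [0.5, -0.1, -0.4]
finger_gap: 0.579
grasp_force: 31.5
```

{"name": "jog_arm", "arguments": {"series": [[0.4, 0, 0, -0.3, 0, 0, 0], [0.4, 0, 0, -0.2, 0, 0, 0], [0.4, 0, 0, -0.15, 0, 0, 0], [0.4, 0, 0, -0.1, 0, 0, 0], [0.4, 0, 0, -0.1, 0, 0, 0], [0.4, 0, 0, -0.04, 0, 0, 0], [0.4, 0, 0, 0, 0, 0, 0], [0.4, 0, 0, 0, 0, 0, 0]]}}

```text
time: 10.4
tool_pos: [566.5, -262.0, 34.6]
eef_rot: [180.0, -0.0, 7.8]
wrist_force: [-2.1, 1.0, 2.9]
finger_gap: 0.579
grasp_force: 32.0
```

{"name": "jog_arm", "arguments": {"series": [[0.6, 0, 0, 0, 0, 0, 0], [0.7, 0, 0, 0, 0, 0, 0], [0.85, 0, 0, 0, 0, 0, 0], [1, 0, 0, 0, 0, 0, 0], [1, 0, 0, 0, 0, 0, 0], [1, 0, 0, 0, 0, 0, 0], [1, 0, 0, 0.3, 0, 0, 0], [1, 0, 0, 0.7, 0, 0, 0], [1, 0, 0, 1, 0, 0, 0], [1, 0, 0, 1, 0, 0, 0], [1, 0, 0, 1, 0, 0, 0], [1, 0, 0, 1, 0, 0, 0], [1, 0, 0, 1, 0, 0, 0], [1, 0, 0, 0, 0, 0, 0]]}}

```text
time: 11.8
tool_pos: [567.8, -262.7, 190.0]
eef_rot: [179.7, -0.4, 7.8]
wrist_force: [0.7, -0.2, 0.9]
finger_gap: 0.999
grasp_force: 0.0
```

```bash
cat > m.py <<'E'
from h import *
d=cam('top');save(d,'top2.png');e=cam('side');save(e,'side2.png')
for n,q,R in(('top',d,(120,150,260,300)),('side',e,(250,120,360,215))):
    C=cloud(q);Z=C[...,2]
    for c,lo,hi in(('blue',63,73),('red',29,39)):
        o=np.zeros(Z.shape,np.uint8);x0,y0,x1,y1=R;o[y0:y1,x0:x1]=((Z>lo)&(Z<hi))[y0:y1,x0:x1]
        if o.sum()>300: print(n,c,rect(q,o,lo+5))
for c in('yellow','blue'):
    for n,q,R in(('top',d,(350,150,600,320)),('side',e,(250,220,480,480))):
        m=mask(q,c,R); C=cloud(q); m&=((C[...,2]>32)&(C[...,2]<42)).astype(np.uint8)
        if m.sum()>300: print(n,'on mat',c,rect(q,m,37))
s=r.read_state();print(s['tool_pos'],s['eef_rot'])
E
python3 m.py
```

```text
top blue (array([554.6, 211.7]), array([112.8,  51.4], dtype=float32), 161.3)
side blue (array([554. , 205.8]), array([109.2,  54.9], dtype=float32), 161.3)
top on mat yellow (array([ 530.6, -266.6]), array([48.2, 36.3], dtype=float32), 98.4)
side on mat yellow (array([ 565.5, -265.2]), array([109.3,  51.2], dtype=float32), 8.0)
[ 566.67346505 -262.05364837  185.05810083] [ 1.79935018e+02 -9.49962518e-02  7.79371832e+00]
```

View pics/side2.png

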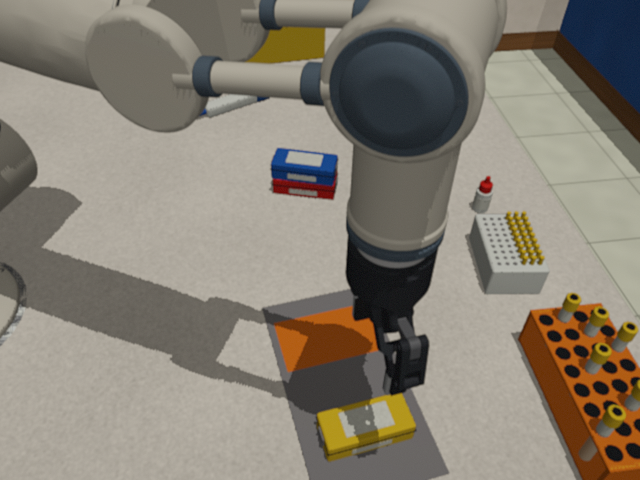

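Yellow lies on the grey half at pixel (367,425), measured (566,-263). Blue is on red at (304,165), with its centre at (554.3,211.5) and yaw -18.7.

{"name": "jog_arm", "arguments": {"series": [[1, -0.03, 0.5, 0, 0, 0, -0.3], [1, -0.03, 1, 0, 0, 0, -0.35], [1, -0.03, 1, 0, 0, 0, -0.35], [1, -0.03, 1, 0, 0, 0, -0.35], [1, -0.03, 1, 0, 0, 0, -0.35], [1, -0.03, 1, 0, 0, 0, -0.35], [1, -0.03, 1, 0, 0, 0, -0.35], [1, -0.03, 1, 0, 0, 0, -0.35], [1, -0.03, 1, 0, 0, 0, -0.35], [1, -0.03, 1, 0, 0, 0, -0.35], [1, -0.03, 1, 0, 0, 0, -0.35], [1, -0.03, 1, 0, 0, 0, -0.35], [1, -0.03, 1, 0, 0, 0, -0.35], [1, -0.03, 1, 0, 0, 0, -0.35], [1, -0.03, 1, 0, 0, 0, -0.35], [1, -0.03, 1, 0, 0, 0, -0.35], [1, -0.03, 1, 0, 0, 0, -0.35], [1, 0, 1, 0, 0, 0, -0.35], [1, 0, 1, 0, 0, 0, -0.35], [1, 0, 0.44, 0, 0, 0, -0.03]]}}

```text
time: 13.9
tool_pos: [552.7, 213.3, 182.0]
eef_rot: [179.9, 0.2, -18.6]
wrist_force: [-0.5, -0.9, -0.4]
finger_gap: 0.996
grasp_force: 0.0
```

{"name": "jog_arm", "arguments": {"series": [[1, 0, 0, -0.5, 0, 0, 0], [1, 0, 0, -0.5, 0, 0, 0], [1, 0, 0, -0.5, 0, 0, 0], [1, 0, 0, -0.5, 0, 0, 0], [1, 0, 0, 0, 0, 0, 0], [1, 0, 0, 0, 0, 0, 0]]}}

```text
time: 14.5
tool_pos: [553.5, 211.0, 133.5]
eef_rot: [180.0, 0.0, -18.8]
wrist_force: [0.2, 0.5, -0.2]
finger_gap: 1.004
grasp_force: 0.0
```

{"name": "jog_arm", "arguments": {"series": [[1, 0.02, 0, -0.6, 0, 0, 0], [1, 0, 0, -0.8, 0, 0, 0], [1, 0, 0, -0.6, 0, 0, 0], [1, 0, 0, -0.4, 0, 0, 0], [1, 0, 0, -0.3, 0, 0, 0], [1, 0, 0, 0, 0, 0, 0], [1, 0, 0, 0, 0, 0, 0], [0.7, 0, 0, 0, 0, 0, 0], [0.62, 0, 0, 0, 0, 0, 0], [0.58, 0, 0, 0, 0, 0, 0], [0.54, 0, 0, 0, 0, 0, 0], [0.4, 0, 0, 0, 0, 0, 0], [0.4, 0, 0, 0, 0, 0, 0], [0.4, 0, 0, 0, 0, 0, 0], [0.4, 0, 0, 0, 0, 0, 0], [0.4, 0, 0, 0, 0, 0, 0]], "squeeze": 30}}

```text
time: 16.1
tool_pos: [554.6, 211.9, 67.5]
eef_rot: [-179.9, -0.1, -18.7]
wrist_force: [-0.6, 1.3, 5.2]
finger_gap: 0.578
grasp_force: 32.2
```

{"name": "jog_arm", "arguments": {"series": [[0.4, 0, 0, 0.1, 0, 0, 0], [0.4, 0, 0, 0.2, 0, 0, 0], [0.4, 0, 0, 0.3, 0, 0, 0], [0.4, 0, 0, 0.4, 0, 0, 0], [0.4, 0, 0, 0.6, 0, 0, 0], [0.4, 0, 0, 0.8, 0, 0, 0], [0.4, 0, 0, 0.8, 0, 0, 0], [0.4, 0, 0, 0.8, 0, 0, 0], [0.4, 0, 0, 0, 0, 0, 0], [0.4, 0, 0, 0, 0, 0, 0]]}}

```text
time: 17.1
tool_pos: [554.4, 211.7, 167.4]
eef_rot: [-179.9, -0.1, -18.7]
wrist_force: [0.7, -0.3, -2.1]
finger_gap: 0.578
grasp_force: 31.5
```

```bash
sed -i 's/top2/top3/;s/side2/side3/' m.py; python3 m.py
```

```text
top red (array([553.3, 205.2]), array([112.8,  36.3], dtype=float32), 160.9)
side red (array([555.6, 207.3]), array([109. ,  54.6], dtype=float32), 162.8)
top on mat yellow (array([ 566.4, -261.3]), array([108.9,  48.6], dtype=float32), 7.9)
side on mat yellow (array([ 565.7, -265.1]), array([108.9,  51.1], dtype=float32), 8.0)
[553.67181159 211.42855962 165.26262565] [ 1.79937442e+02  8.65618967e-02 -1.87270588e+01]
```

View pics/side3.png

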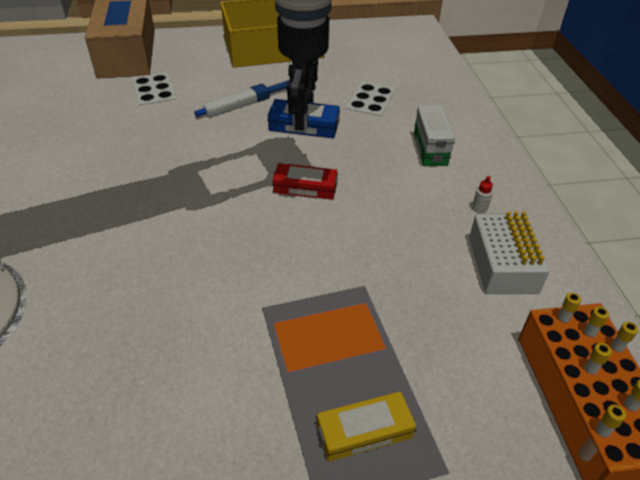

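Blue is held level at (303,118), red is still at (305,181), and yellow is on the grey half at (367,425).

{"name": "jog_arm", "arguments": {"series": [[0.4, 0, -0.5, 0, 0, 0, 0.47], [0.4, -0.03, -1, 0, 0, 0, 0.47], [0.4, -0.03, -1, 0, 0, 0, 0.47], [0.4, -0.03, -1, 0, 0, 0, 0.47], [0.4, -0.03, -1, 0, 0, 0, 0.47], [0.4, -0.03, -1, 0, 0, 0, 0.47], [0.4, -0.03, -1, 0, 0, 0, 0.47], [0.4, -0.03, -1, 0, 0, 0, 0.47], [0.4, -0.03, -1, 0, 0, 0, 0.47], [0.4, -0.03, -1, 0, 0, 0, 0.47], [0.4, -0.03, -1, 0, 0, 0, 0.47], [0.4, 0, -1, 0, 0, 0, 0.47], [0.4, 0, -1, 0, 0, 0, 0.47], [0.4, 0, -0.5, 0, 0, 0, 0.47], [0.4, 0, 0, 0, 0, 0, 0], [0.4, 0, 0, 0, 0, 0, 0]]}}

```text
time: 18.8
tool_pos: [546.2, -113.0, 165.4]
eef_rot: [-179.9, 0.1, 7.5]
wrist_force: [-0.1, 0.4, -1.7]
finger_gap: 0.583
grasp_force: 31.5
```

{"name": "jog_arm", "arguments": {"series": [[0.4, 0, 0, -0.4, 0, 0, 0], [0.4, 0, 0, -0.8, 0, 0, 0], [0.4, 0, 0, -0.9, 0, 0, 0], [0.4, 0, 0, -0.9, 0, 0, 0], [0.4, 0, 0, -0.7, 0, 0, 0], [0.4, 0, 0, -0.5, 0, 0, 0], [0.4, 0, 0, 0, 0, 0, 0], [0.4, 0, 0, 0, 0, 0, 0]]}}

```text
time: 19.6
tool_pos: [546.7, -113.0, 61.7]
eef_rot: [-180.0, -0.0, 7.6]
wrist_force: [-0.1, -0.0, -1.3]
finger_gap: 0.578
grasp_force: 31.5
```

{"name": "jog_arm", "arguments": {"series": [[0.4, 0, 0, -0.3, 0, 0, 0], [0.4, 0, 0, -0.25, 0, 0, 0], [0.4, 0, 0, -0.2, 0, 0, 0], [0.4, 0, 0, -0.15, 0, 0, 0], [0.4, 0, 0, -0.08, 0, 0, 0], [0.4, 0, 0, -0.05, 0, 0, 0], [0.4, 0, 0, 0, 0, 0, 0], [0.4, 0, 0, 0, 0, 0, 0]]}}

```text
time: 20.4
tool_pos: [546.7, -113.5, 36.5]
eef_rot: [180.0, -0.0, 7.6]
wrist_force: [-3.2, 0.6, 4.0]
finger_gap: 0.581
grasp_force: 32.2
```

Contact is felt. Next: release, lift and check.

{"name": "jog_arm", "arguments": {"series": [[0.6, 0, 0, 0, 0, 0, 0], [0.7, 0, 0, 0, 0, 0, 0], [0.85, 0, 0, 0, 0, 0, 0], [1, 0, 0, 0, 0, 0, 0], [1, 0, 0, 0, 0, 0, 0], [1, 0, 0, 0, 0, 0, 0], [1, 0, 0, 0.3, 0, 0, 0], [1, 0, 0, 0.7, 0, 0, 0], [1, 0, 0, 1, 0, 0, 0], [1, 0, 0, 1, 0, 0, 0], [1, 0, 0, 1, 0, 0, 0], [1, 0, 0, 1, 0, 0, 0], [1, 0, 0, 0, 0, 0, 0], [1, 0, 0, 0, 0, 0, 0]]}}

```text
time: 21.8
tool_pos: [547.0, -113.5, 161.7]
eef_rot: [180.0, -0.1, 7.6]
wrist_force: [0.8, 0.4, -0.8]
finger_gap: 1.0
grasp_force: 0.0
```

```bash
sed -i 's/top3/top4/;s/side3/side4/' m.py; python3 m.py
```

```text
top red (array([556.3, 213.4]), array([112.4,  51. ], dtype=float32), 162.9)
side red (array([527.5, 216.4]), array([53.9, 49.8], dtype=float32), 72.8)
top on mat yellow (array([ 557.3, -262.6]), array([90.9, 48.6], dtype=float32), 7.9)
side on mat yellow (array([ 565.6, -265.3]), array([109.1,  51.4], dtype=float32), 8.0)
side on mat blue (array([ 546.1, -117.9]), array([108.8,  52.8], dtype=float32), 7.6)
[ 546.10943744 -113.26037145  159.47367685] [-1.79956578e+02  1.05395446e-01  7.59632977e+00]
```

View pics/side4.png

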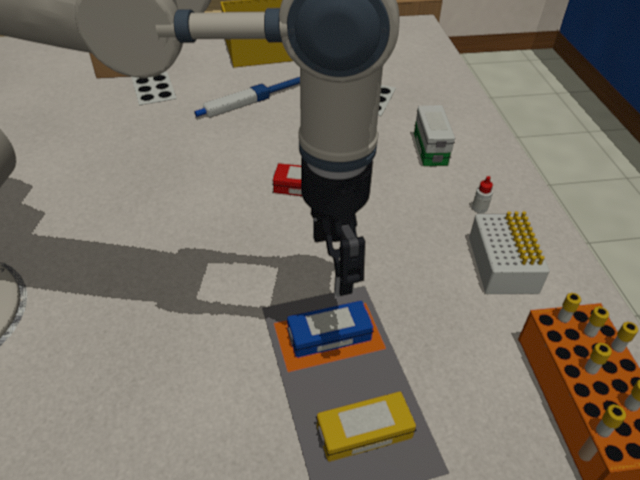

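Blue sits at (330,328) inside the orange field, red shows at (288,180), and yellow is at (367,425). Now regrasping yellow.

{"name": "jog_arm", "arguments": {"series": [[1, 0.13, -0.99, 0, 0, 0, 0.05], [1, 0.13, -0.99, 0, 0, 0, 0], [1, 0.13, -0.99, 0, 0, 0, 0], [1, 0.13, -0.99, 0, 0, 0, 0], [1, 0.13, -0.99, 0, 0, 0, 0], [1, 0.13, -0.99, 0, 0, 0, 0], [1, 0, 0, 0, 0, 0, 0], [1, 0, 0, 0, 0, 0, 0], [1, 0, 0, -0.6, 0, 0, 0], [1, 0, 0, -0.8, 0, 0, 0], [1, 0, 0, -0.6, 0, 0, 0], [1, 0, 0, 0, 0, 0, 0], [1, 0, 0, 0, 0, 0, 0]]}}

```text
time: 23.2
tool_pos: [565.9, -261.3, 110.2]
eef_rot: [-180.0, 0.1, 7.8]
wrist_force: [0.3, -0.2, 0.3]
finger_gap: 1.0
grasp_force: 0.0
```

{"name": "jog_arm", "arguments": {"series": [[1, 0, -0.03, -0.7, 0, 0, 0], [1, 0, 0, -0.8, 0, 0, 0], [1, 0, 0, -0.7, 0, 0, 0], [1, 0, 0, -0.5, 0, 0, 0], [1, 0, 0, -0.3, 0, 0, 0], [1, 0, 0, 0, 0, 0, 0], [1, 0, 0, 0, 0, 0, 0], [0.7, 0, 0, 0, 0, 0, 0], [0.62, 0, 0, 0, 0, 0, 0], [0.58, 0, 0, 0, 0, 0, 0], [0.54, 0, 0, 0, 0, 0, 0], [0.4, 0, 0, 0, 0, 0, 0], [0.4, 0, 0, 0, 0, 0, 0], [0.4, 0, 0, 0, 0, 0, 0], [0.4, 0, 0, 0, 0, 0, 0], [0.4, 0, 0, 0, 0, 0, 0]], "squeeze": 30}}

```text
time: 24.8
tool_pos: [566.6, -262.8, 36.8]
eef_rot: [180.0, -0.1, 7.8]
wrist_force: [-0.2, 0.5, 5.1]
finger_gap: 0.576
grasp_force: 32.8
```

{"name": "jog_arm", "arguments": {"series": [[0.4, 0, 0, 0.1, 0, 0, 0], [0.4, 0, 0, 0.2, 0, 0, 0], [0.4, 0, 0, 0.4, 0, 0, 0], [0.4, 0, 0, 0.8, 0, 0, 0], [0.4, 0, 0, 1, 0, 0, 0], [0.4, 0, 0, 1, 0, 0, 0], [0.4, 0, 0, 1, 0, 0, 0], [0.4, 0, 0, 0.5, 0, 0, 0], [0.4, 0, 0, 0, 0, 0, 0], [0.4, 0, 0, 0, 0, 0, 0]]}}

```text
time: 25.8
tool_pos: [565.9, -262.6, 159.9]
eef_rot: [-180.0, 0.0, 7.8]
wrist_force: [0.0, 0.3, -1.8]
finger_gap: 0.58
grasp_force: 32.1
```

{"name": "jog_arm", "arguments": {"series": [[0.4, 0, 0.5, 0, 0, 0, -0.13], [0.4, -0.02, 1, 0, 0, 0, -0.33], [0.4, -0.02, 1, 0, 0, 0, -0.33], [0.4, -0.02, 1, 0, 0, 0, -0.33], [0.4, -0.02, 1, 0, 0, 0, -0.33], [0.4, -0.02, 1, 0, 0, 0, -0.33], [0.4, -0.02, 1, 0, 0, 0, -0.33], [0.4, -0.02, 1, 0, 0, 0, -0.33], [0.4, -0.02, 1, 0, 0, 0, -0.33], [0.4, -0.02, 1, 0, 0, 0, -0.33], [0.4, -0.02, 1, 0, 0, 0, -0.33], [0.4, -0.02, 1, 0, 0, 0, -0.33], [0.4, -0.02, 1, 0, 0, 0, -0.33], [0.4, -0.02, 1, 0, 0, 0, -0.33], [0.4, -0.02, 1, 0, 0, 0, -0.33], [0.4, -0.02, 1, 0, 0, 0, -0.33], [0.4, -0.02, 1, 0, 0, 0, -0.33], [0.4, -0.02, 1, 0, 0, 0, -0.33], [0.4, -0.02, 1, 0, 0, 0, -0.33], [0.4, -0.02, 0.5, 0, 0, 0, -0.18]]}}

```text
time: 27.8
tool_pos: [555.0, 214.9, 158.8]
eef_rot: [179.9, 0.2, -17.2]
wrist_force: [-0.0, -0.6, -1.1]
finger_gap: 0.585
grasp_force: 32.1
```

{"name": "jog_arm", "arguments": {"series": [[0.4, 0, 0, 0, 0, 0, 0], [0.4, 0, 0, -0.5, 0, 0, 0], [0.4, 0, 0, -0.8, 0, 0, 0], [0.4, 0, 0, -0.8, 0, 0, 0], [0.4, 0, 0, -0.5, 0, 0, 0], [0.4, 0, 0, 0, 0, 0, 0], [0.4, 0, 0, 0, 0, 0, 0]]}}

```text
time: 28.5
tool_pos: [556.6, 211.9, 95.6]
eef_rot: [180.0, 0.0, -17.2]
wrist_force: [-0.6, -0.4, -1.9]
finger_gap: 0.578
grasp_force: 32.1
```

```bash
sed -i 's/top4/top5/;s/side4/side5/' m.py; python3 m.py
```

```text
side red (array([555.6, 206.8]), array([109.8,  53.4], dtype=float32), 164.0)
top on mat blue (array([ 546.3, -111.9]), array([108.8,  49.3], dtype=float32), 7.5)
side on mat blue (array([ 546.1, -117.6]), array([108.6,  52.6], dtype=float32), 7.3)
[557.269887   212.3058836   97.11395606] [-1.79933779e+02 -9.82571973e-02 -1.72216167e+01]
```

View pics/side5.png

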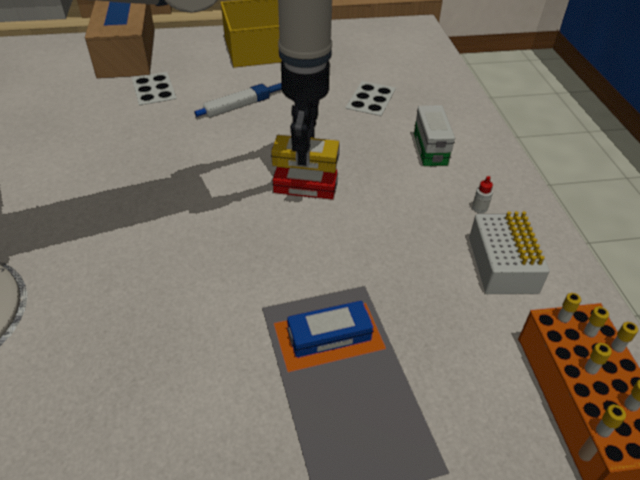

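Yellow at (306,153) hangs squarely just above red at (305,183), and blue is centred on the orange field.

{"name": "jog_arm", "arguments": {"series": [[0.4, 0, 0, -0.3, 0, 0, 0], [0.4, 0, 0, -0.3, 0, 0, 0], [0.4, 0, 0, -0.2, 0, 0, 0], [0.4, 0, 0, -0.15, 0, 0, 0], [0.4, 0, 0, -0.1, 0, 0, 0], [0.4, 0, 0, -0.05, 0, 0, 0], [0.4, 0, 0, 0, 0, 0, 0], [0.4, 0, 0, 0, 0, 0, 0]]}}

```text
time: 29.4
tool_pos: [556.8, 212.4, 68.5]
eef_rot: [-180.0, -0.0, -17.2]
wrist_force: [0.1, -0.6, -1.8]
finger_gap: 0.578
grasp_force: 32.1
```

{"name": "jog_arm", "arguments": {"series": [[0.4, 0, 0, -0.04, 0, 0, 0], [0.4, 0, 0, -0.03, 0, 0, 0], [0.4, 0, 0, 0, 0, 0, 0], [0.4, 0, 0, 0, 0, 0, 0]]}}

```text
time: 29.8
tool_pos: [556.9, 212.4, 67.7]
eef_rot: [-180.0, -0.1, -17.2]
wrist_force: [-2.7, -0.2, 5.8]
finger_gap: 0.578
grasp_force: 32.9
```

Contact. Releasing and retreating.

{"name": "jog_arm", "arguments": {"series": [[0.6, 0, 0, 0, 0, 0, 0], [0.7, 0, 0, 0, 0, 0, 0], [0.85, 0, 0, 0, 0, 0, 0], [1, 0, 0, 0, 0, 0, 0], [1, 0, 0, 0, 0, 0, 0], [1, 0, 0, 0, 0, 0, 0], [1, 0, 0, 0.3, 0, 0, 0], [1, 0, 0, 0.7, 0, 0, 0], [1, 0, 0, 1, 0, 0, 0], [1, 0, 0, 1, 0, 0, 0], [1, 0, 0, 1, 0, 0, 0], [1, 0, 0, 1, 0, 0, 0], [1, 0, 0, 1, 0, 0, 0], [1, 0, 0, 0, 0, 0, 0], [1, 0, 0, 0, 0, 0, 0]]}}

```text
time: 31.3
tool_pos: [556.9, 212.4, 217.5]
eef_rot: [-179.9, -0.1, -17.2]
wrist_force: [0.5, 0.6, -1.4]
finger_gap: 1.001
grasp_force: 0.0
```

```bash
sed -i 's/top5/top6/;s/side5/side6/' m.py; python3 m.py; python3 - <<'E'
from h import *
e=cam('side');E=cloud(e)
for c,lo,hi in(('yellow',38,64),('red',4,30)):
    P=E[mask(e,c,(250,100,360,215))>0];P=P[(P[:,2]>lo)&(P[:,2]<hi)]
    l=cv2.fitLine(P[:,:2].astype(np.float32),cv2.DIST_HUBER,0,.01,.01).ravel();t=(P[:,:2]-l[2:])@l[:2]
    print(c,np.degrees(np.arctan2(l[1],l[0])).round(1)%180,(l[2:]+np.outer(np.percentile(t,[1,99]),l[:2])).round(1).tolist())
E
```

```text
top blue (array([556.3, 211.7]), array([113.,  51.], dtype=float32), 162.9)
side blue (array([555.7, 205.5]), array([109.1,  55.1], dtype=float32), 162.9)
top on mat blue (array([ 546.4, -111.8]), array([109.1,  49.4], dtype=float32), 7.7)
side on mat blue (array([ 546.1, -117.3]), array([108.6,  52. ], dtype=float32), 7.4)
[556.22617505 212.21439842 215.20014604] [ 1.79935771e+02  9.26508258e-02 -1.72031998e+01]
yellow 162.9 [[498.1, 203.6], [599.1, 172.5]]
red 162.8 [[498.0, 205.1], [600.1, 173.6]]
```

View pics/side6.png

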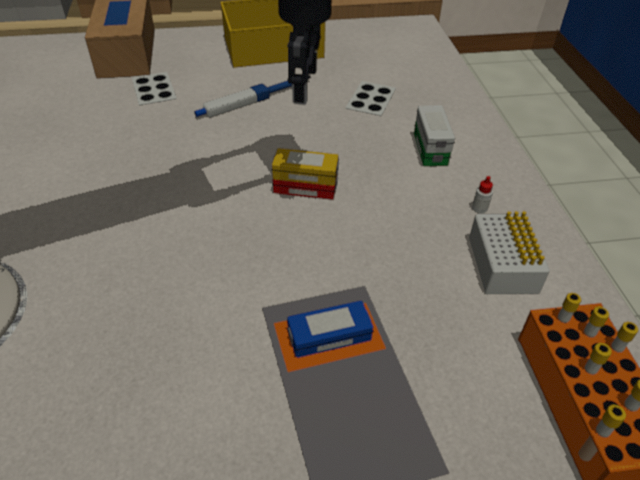

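Yellow rests squarely on red at (305,173), about 1 mm off. Blue is centred on the orange field at (330,328), and the gripper is clear.

```bash
python3 -c "
from h import *
print(r.sign_off())"
```

```text
the job is handed in; nothing more can be done
None
```

The job is handed in, with no verdict shown: blue measured about 2 mm from the orange field's centre, yellow is back on red about 2 mm off-centre and parallel to it, red has not moved measurably, and the arm was clear at about 31 s of the 69 s limit.

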